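Consolidate part-filled test-cell trays and stack the empty

ROBOT

A 6-joint arm with a two-finger parallel gripper is mounted at the origin on the work surface. World frame = base frame: x ahead of the robot, y to its left, z up, the work surface at z = 0. Lengths are in m, angles in rad, forces in N, time in s.
With the tool pointing down it reaches from about 0.25 to 0.725 m from the base axis. Payload 4 kg.
Tool frame: the origin (TCP) lies midway between the tips of the shut fingers; the grasp point (between the pads) lies 19 mm behind it; z points along the fingers, y is the line along which they close (so a half turn about z gives the same grasp; the last joint's range is limited). The gripper opens to 85 mm and grips with 20 to 120 N. Pads are 22 mm wide; open, the fingers measure 114 mm over their backs; the gripper's body (76 mm by 85 mm) begins 54 mm behind the grasp point. The pads swing forward as they close: fully open they stand 13 mm farther back than shut.
Start: joints at [1.23, 0.241, 0.005, 1.335, 0, 1.571], TCP at [0.167, 0.471, 0.231] pointing down, gripper open.
Joint ranges: [-2.72, 2.72], [-1.05, 1.87], [-1.09, 1.28], [-1.99, 2.15], [-1.42, 1.44], [-3.14, 3.14]. Speed limits (rad/s): [2.79, 2.79, 3.14, 3.14, 3.14, 3.14].

INTERFACE

Orientations are given as a unit quaternion [x, y, z, w].
In Python, from workcell import bot gives the robot as it stands. The module is installed in compiled form; this text tells all that it offers.
- The arm moves only by the tool jog_arm, never from a script. Its argument "deltas" is a list of rows, each an object with "fingers": the opening, from 0 (shut) to 1 (fully open); "delta_pos": the shift along the tool's x, y, z normalised to -1 to 1, where 1 is 300 mm, a list of three; "yaw": the turn about the tool's z normalised to -1 to 1, where 1 is pi/4 rad. A call has 1 to 12 rows; each row is the pose to reach, as a shift and turn from the pose commanded when the call began, along the tool's axes at that moment; what a row does not reach only later rows make up. A row lasts 1/10 s, in which the tool goes at most 50 mm and 8.59 degrees, less where a joint would pass 70% of its speed; a pose out of reach is approached as far as the arm can. A call with a number of a shift or a turn outside -1 to 1 is refused whole. A call with a gripper value outside its range is refused whole. The fingers move at their own pace and stop on an object; the grip force is fixed at half the most. Time passes only in rows, so rows that repeat a pose let the fingers close. It gives the time, the measured TCP pose, the force, the opening and the grip force at its end, in the units of the state.
- bot.get_obs(): the state, without advancing time (a new reading comes with each control period).
- bot.camera(name): name is "side" or "top" or "wrist"; returns a dict with "image" (480x640x3 uint8, red, green, blue), "range_z" (480x640 float32, m along the optical axis (not along the pixel's ray), 0 where there is no reading), "fx", "fy", "cx", "cy" (pixels), "rvec" (rotation vector, rad) and "tvec" (3), from world to camera coordinates, as OpenCV has them. Camera axes: x right, y down, z forward; pixel columns grow to the right and rows downward; lengths in m; the calibration is good to about 2 mm. A picture is of the moment at which its call begins.
- bot.job_done(): hands the job in; it is judged then, once.
The state is a dict: "clock": time; "joint_pos": joint angles; "joint_vel": joint speeds; "tau": joint torques, N m; "eef_pos": TCP position; "tool_rot": TCP orientation; "ft_force": force on the tool from outside, world axes, zero at the start; "ft_torque": the same for the moment, N m; "grip_width": finger opening in m; "grasp_force": force on a finger pad.
Only numpy, scipy, OpenCV 4.12 (cv2) and the standard library are available. Lean on these libraries where they do the work, as an engineer would, in place of code of your own. Each camera call takes 0.05 s, during which the arm holds its last target. There are 200 camera calls.

TASK

Move the test cell from the blue tray on the sloping stand into the vacant pocket of the blue tray screwed to the bench, gently, so that it stands upright on the pocket floor and that tray is full. Then push the red sprung plunger of the tally counter fully down to log the full tray. Last, lift the emptied tray off the stand and set it gently, level, on the grey empty tray so that its foot nests in the rim; leave the tray of empties, the other cell and the bystanders (meter, jar, tee fitting) where they are.

Things in the scene. Friction and masses are not known exactly. Their poses are not given: they have to be found in the camera images.
- cell_a_center (a point): Cell to move: black block with steel and brass bands, 44 (x) x 66 (y) x 62 mm (z), about 0.35 kg. Point: its centre, 31 mm above its underside. It stands in one pocket of the blue tray on the sloping stand, tilted with it, 41 mm showing above the rim; the other pocket is empty. z points out of the tray (withdraw along it), x up the slope across the tray, y along the tray.
- cell_b_center (a point): Cell already in the bench tray, to be left there: same kind and size. Point: its centre, 31 mm above its underside.
- vacant_pocket (a point): Centre of the floor of the vacant pocket (thin green liner) of the bench tray; floor 9 mm above the bench, 50 (x) x 74 mm (y), walls 21 mm above the floor. x across the tray, y along it, z up. The cell's 66 mm side goes along y, either way round: 3 mm clearance a side in x, 4 mm in y.
- receiver: Blue tray screwed to the bench by steel lugs at its ends, fixed: 58 (x) x 180 (y) x 30 mm high, 4 mm walls, two pockets with centres 49 mm either side of its middle along y, one holding a cell. Origin: centre of its underside, on the bench. z up.
- stand: Aluminium sloping stand, fixed, 100 x 200 mm. Origin on the bench under its middle; x horizontal, towards the raised side. The tray on it slopes 0.5 rad (29 degrees), low long side towards the robot, middle of its underside 85 mm above the bench. Two steel stops 18 mm high hold its low side near the ends only; the middle 120 mm of both long sides is free.
- donor_center (a point): Loose blue tray on the stand, 0.25 kg, shaped as the bench tray; its foot below is 5 mm deep, 43 x 165 mm, tapered. Point: its centre, 15 mm above its underside. x across (up the slope), y along, z out of its open top. Grip it at mid-length over the 58 mm width; the stand's sloping plate lies 15 mm below the point along z, the side walls start 10 mm below it.
- stack_center (a point): Loose grey empty tray level on the bench, 0.35 kg, same shape, 58 (x) x 180 (y) x 30 mm, open top 50 x 172 mm inside. Point: its centre, 15 mm above the bench. x across, y along, z up. A tray nested on it, foot in its rim, has its centre 25 mm above this point, long sides parallel, either way round, 3.5 mm play a side.
- plunger_top (a point): Centre of the top of the red round plunger, 40 mm diameter, on a grey counter box (70 x 120 x 45 mm, fixed). It moves straight down 14 mm.
- plunger (a joint): Plunger travel in m: 0 is up, 0.014 fully down; it springs back; about 9 N at full stroke.
- meter_c (a point): Bystander: white meter lying flat, 75 x 95 x 22 mm, loose. Point: its centre, 11 mm above the bench.
- jar_c (a point): Bystander: amber glass jar, 64 mm diameter, 75 mm high, loose. Point: its centre, 37 mm above the bench.
- tee_c (a point): Bystander: steel pipe tee lying flat, about 55 x 75 x 28 mm, loose. Point: in the run of the tee, 14 mm above the bench.

How it is judged:
By the outcome, as a careful person would: the job done as asked, in the order asked, and still so for the second after the job is handed in, with the robot touching nothing.
It also fails if it takes over 72 s, if anything falls off the work surface, if the arm or the gripper's body presses on something with over 40 N, if the wrist force passes 120 N, or if a joint passes its speed limit or range.

## Working session

There is one attempt and no reset: what is moved stays moved. The work goes in short steps, Python scripts to look and compute and a tool call to move; the robot and the scene stay as the last step left them, time stands still between calls to the robot, and variables do not carry over. Pictures are saved under pics/ and viewed, at most 10 in all, crops included, and the job is handed in when it is done.

Besides the shell and the picture viewer there is one more tool, called after "Request:" as name(argument=value, ...), one argument or row to a line, values as JSON. jog_arm: Moves the arm, as the interface text tells. Scaled input: -1 to 1 covers 300 mm each way for a shift and pi/4 rad each way for a turn. Its arguments: {"type":"object","properties":{"deltas":{"type":"array","items":{"type":"object","properties":{"fingers":{"type":"number"},"delta_pos":{"type":"array","items":{"type":"number"}},"yaw":{"type":"number"}}}}},"required":["deltas"]}

```bash
mkdir -p pics; cat > h.py <<'E'
import numpy as np, cv2
from workcell import bot
def snap(name, fn=None, crop=None):
    c=bot.camera(name); im=c["image"]
    if fn: cv2.imwrite(f"pics/{fn}.png", cv2.cvtColor(im,cv2.COLOR_RGB2BGR))
    R,_=cv2.Rodrigues(np.array(c["rvec"],float)); t=np.array(c["tvec"],float).ravel()
    v,u=np.mgrid[0:480,0:640]; z=c["range_z"]
    P=np.stack([(u-c["cx"])/c["fx"]*z,(v-c["cy"])/c["fy"]*z,z],-1)
    W=(P-t)@R
    W[z==0]=np.nan
    return im,W,c
E
python3 - <<'E'
from h import *
for n in ("top","side"):
    im,W,c=snap(n,n+"0"); np.savez(n+"0.npz",im=im,W=W)
    R,_=cv2.Rodrigues(np.array(c["rvec"],float)); print(n,-R.T@np.array(c["tvec"]).ravel(),c["fx"])
print(bot.get_obs())
E
```

```text
top [ 0.46442849 -0.00231954  1.17796496] 480.9437432977379
side [ 0.30824441 -0.61090531  0.8097405 ] 480.5970297004751
{'clock': 0.1, 'joint_pos': array([ 1.23003636e+00,  2.41345483e-01,  3.86996143e-03,  1.33521254e+00,
       -8.97576938e-06,  1.57079842e+00]), 'joint_vel': array([0.00097232, 0.00060258, 0.00461267, 0.00038397, 0.00166064,
       0.00066184]), 'tau': array([-3.31285200e-04, -3.73138547e+01,  2.53010148e+01,  1.08511603e-02,
       -1.64476160e-05, -6.91050150e-07]), 'eef_pos': array([0.1669153 , 0.47071657, 0.23050227]), 'tool_rot': array([ 1.69557795e-01,  9.85519792e-01, -9.32930527e-04, -1.55954033e-04]), 'ft_force': array([-0.24880164,  0.32581953,  0.17171773]), 'ft_torque': array([-0.00403698, -0.03643432, -0.01803925]), 'grasp_force': 0.0, 'grip_width': 0.08570113733441945}
```

View pics/top0.png

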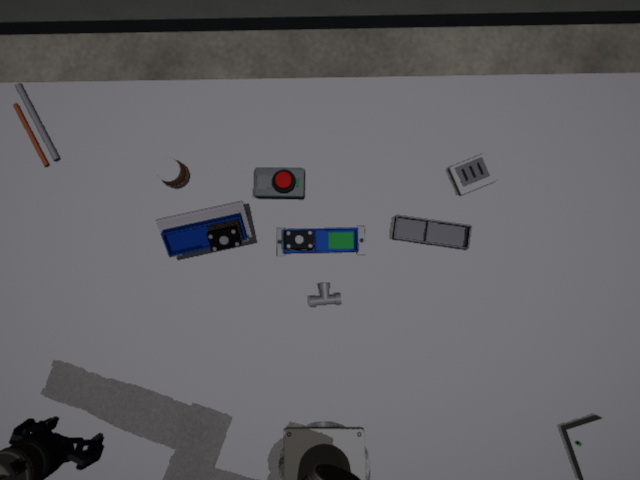

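View pics/side0.png

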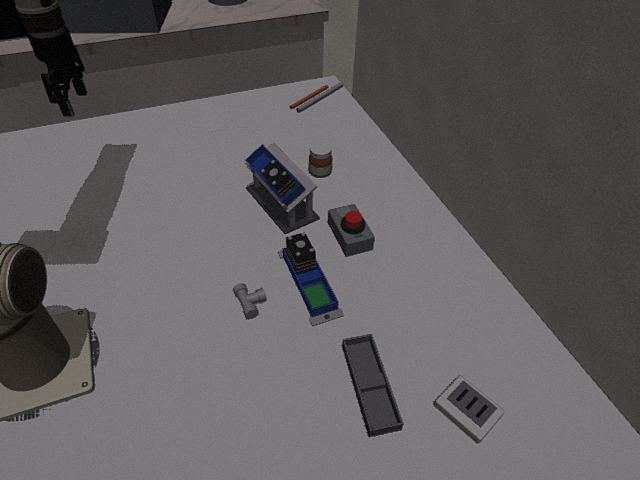

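```bash
python3 - <<'E'
from h import *
d=np.load("top0.npz"); im=d["im"].astype(int); W=d["W"]
r,g,b=im[...,0],im[...,1],im[...,2]
def rep(n,m,roi,zmin=None,zmax=None):
    k=np.zeros(m.shape,bool); u0,u1,v0,v1=roi; k[v0:v1,u0:u1]=m[v0:v1,u0:u1]
    k&=np.isfinite(W[...,2])
    if zmin is not None: k&=(W[...,2]>zmin)&(W[...,2]<zmax)
    p=W[k]; rc=cv2.minAreaRect((p[:,:2]*1000).astype(np.float32)) 
    print(n,k.sum(),"mean",p.mean(0).round(4),"z",np.percentile(p[:,2],[2,50,98]).round(4),"rect",[np.round(x,1) for x in rc]); return p
T=np.ones(r.shape,bool)
rep("green",(g>r+40)&(g>b+25),(320,365,220,260))
rep("red",(r>g+60),(265,305,160,200))
rep("recv z",T,(265,380,215,265),.02,.036)
rep("cellb top",T,(265,380,215,265),.06,.08)
p=rep("grey rim",T,(380,480,205,255),.022,.04)
rep("box",T,(245,315,160,205),.035,.06)
rep("stand all",T,(145,265,195,265),.03,.3)
p=rep("blue stand",(b>r+50)&(b>g+30),(145,265,195,265))
for n,roi,lo in(("jar",(155,200,150,195),.03),("meter",(440,500,145,200),.012),("tee",(300,350,275,315),.008)): rep(n,T,roi,lo,.2)
# stand high points / black cell
k=(r<70)&(g<70)&(b<70)
q=rep("cell a",k,(200,250,215,258),.09,.3)
E
```

```text
green 358 mean [ 0.5416 -0.0464  0.0098] z [0.0053 0.0097 0.015 ] rect [array([541.6, -46.4]), array([56.1, 34.8]), np.float64(89.5)]
red 214 mean [0.6795 0.0887 0.0743] z [0.0703 0.0742 0.0786] rect [array([679.8,  88.4]), array([37.4, 36.8]), np.float64(70.4)]
recv z 525 mean [0.5412 0.0021 0.0275] z [0.0206 0.0283 0.0337] rect [array([541.7,   3.4]), array([ 58.2, 178.4]), np.float64(0.6)]
cellb top 537 mean [0.5405 0.0524 0.0714] z [0.0665 0.0713 0.0762] rect [array([540.7,  51.8]), array([65.2, 42.1]), np.float64(89.4)]
grey rim 507 mean [ 0.5593 -0.2661  0.0281] z [0.0223 0.0285 0.0343] rect [array([ 559.4, -263.7]), array([181.8,  58.5]), np.float64(81.2)]
box 1213 mean [0.6786 0.1032 0.0463] z [0.0388 0.0453 0.0586] rect [array([681.4, 101.1]), array([120.1,  71.1]), np.float64(88.4)]
stand all 3603 mean [0.5634 0.2598 0.111 ] z [0.0778 0.1059 0.1559] rect [array([565.9, 241.2]), array([114. , 248.3]), np.float64(16.7)]
blue stand 1036 mean [0.5448 0.2936 0.0986] z [0.0797 0.0967 0.1259] rect [array([546.2, 263.3]), array([ 51.2, 179.8]), np.float64(12.0)]
jar 668 mean [0.7031 0.3521 0.0656] z [0.0331 0.0728 0.0788] rect [array([704.7, 355.4]), array([59.6, 59.7]), np.float64(7.2)]
meter 1228 mean [ 0.699  -0.3636  0.0224] z [0.0159 0.0226 0.027 ] rect [array([ 699.9, -364.8]), array([75. , 97.3]), np.float64(21.8)]
tee 450 mean [ 0.4073 -0.0059  0.0238] z [0.0156 0.024  0.0304] rect [array([413.5, -15.5]), array([56.4, 97.1]), np.float64(9.5)]
cell a 1002 mean [0.5537 0.2123 0.1356] z [0.0951 0.1409 0.1577] rect [array([551.5, 226.9]), array([ 73., 107.]), np.float64(11.3)]
```

Request:
jog_arm(
  deltas=[
    {"delta_pos": [-1, -0.22, -0.3], "yaw": -0.72, "fingers": 1},
    {"delta_pos": [-1, -0.22, -0.3], "yaw": -0.72, "fingers": 1},
    {"delta_pos": [-1, -0.22, -0.3], "yaw": -0.72, "fingers": 1},
    {"delta_pos": [-1, -0.22, -0.3], "yaw": -0.72, "fingers": 1},
    {"delta_pos": [-1, -0.22, -0.3], "yaw": -0.72, "fingers": 1},
    {"delta_pos": [-1, -0.22, -0.3], "yaw": -0.72, "fingers": 1},
    {"delta_pos": [-1, -0.22, -0.3], "yaw": -0.72, "fingers": 1},
    {"delta_pos": [-1, -0.22, -0.3], "yaw": -0.72, "fingers": 1},
    {"delta_pos": [-1, -0.22, -0.3], "yaw": -0.72, "fingers": 1},
  ],
)

```text
clock: 1.0
eef_pos: [0.4283, 0.3081, 0.3207]
tool_rot: [-0.111, 0.994, -0.0, -0.001]
ft_force: [-1.0, 0.0, -0.7]
grip_width: 0.0853
grasp_force: 0.0
```

```bash
cat >> h.py <<'E'
from scipy.spatial.transform import Rotation as Ro
def to(x,y,z,phi_deg):
    """normalised jog from present pose to TCP xyz, tool-y axis at yaw phi (0 = world y)"""
    o=bot.get_obs(); R=Ro.from_quat(o["tool_rot"]).as_matrix(); ty=R[:,1]
    cur=np.degrees(np.arctan2(-ty[0],ty[1])); d=(phi_deg-cur+90)%180-90
    s=(np.array([x,y,z])-o["eef_pos"])@R/0.3
    print("shift",s.round(4),"yaw",round(-d/45,4),"| cur",o["eef_pos"].round(4),"phi",round(cur,2),"t",round(o["clock"],2),"tilt",np.degrees(np.arccos(-R[2,2])).round(2),"F",o["ft_force"].round(1),"w",round(o["grip_width"],4))
E
python3 - <<'E'
from h import *
im,W,c=snap("wrist","wr1"); np.savez("wr1.npz",im=im,W=W)
to(.54,.22,.33,13)
E
```

```text
shift [-0.3002 -0.3712 -0.032 ] yaw -0.0036 | cur [0.4274 0.3086 0.3205] phi 12.84 t 1.05 tilt 0.1 F [ 0.2 -0.5 -0.1] w 0.0855
```

View pics/wr1.png

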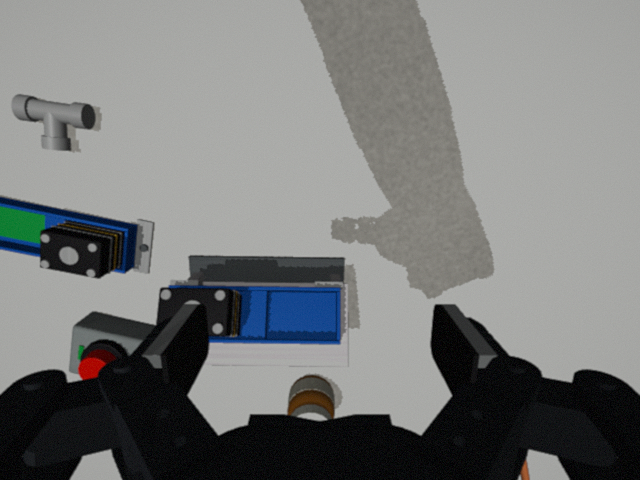

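```bash
python3 - <<'E'
from h import *
d=np.load("wr1.npz"); im=d["im"].astype(int); W=d["W"]
a=np.zeros((480,640),bool); a[235:370,150:365]=1
k=a&np.isfinite(W[...,2])&(W[...,2]>.06)&(W[...,2]<.2)
P=W[k]; C=im[k]; r,g,b=C.T
blue=(b>r+40)&(b>g+30)
p=P[blue]; rc=cv2.minAreaRect((p[:,:2]*1000).astype(np.float32)); print(rc)
# stand yaw from blue outline in several hypotheses
for phi in (12,13,14):
    c,s=np.cos(np.radians(phi)),np.sin(np.radians(phi)); q=P@np.array([[c,-s,0],[s,c,0],[0,0,1]]).T.T if 0 else np.c_[P[:,0]*c+P[:,1]*s,-P[:,0]*s+P[:,1]*c,P[:,2]]
    print(phi,[np.percentile(q[blue][:,i],[1,99]).round(4) for i in (0,1)])
phi=np.radians(12.8);c,s=np.cos(phi),np.sin(phi)
q=np.c_[P[:,0]*c+P[:,1]*s,-P[:,0]*s+P[:,1]*c,P[:,2]]
t=.5; ct,st=np.cos(t),np.sin(t)
T=np.c_[q[:,0]*ct+q[:,2]*st,q[:,1],-q[:,0]*st+q[:,2]*ct]
h,e=np.histogram(T[:,2],np.arange(-.3,.0,.003)); print([(round(x,3),int(n)) for x,n in zip(e,h) if n>40])
np.savez("T.npz",T=T,blue=blue,C=C)
E
```

```text
((541.15283203125, 263.9429931640625), (71.41316986083984, 178.48133850097656), 11.97092056274414)
12 [array([0.5622, 0.6188]), array([0.0822, 0.2338])]
13 [array([0.5642, 0.6219]), array([0.0724, 0.2236])]
14 [array([0.5655, 0.6251]), array([0.0625, 0.2134])]
[(np.float64(-0.219), 2595), (np.float64(-0.216), 1369), (np.float64(-0.21), 2436), (np.float64(-0.207), 979), (np.float64(-0.204), 73), (np.float64(-0.201), 231), (np.float64(-0.198), 377), (np.float64(-0.195), 1027), (np.float64(-0.192), 66), (np.float64(-0.189), 953), (np.float64(-0.186), 437), (np.float64(-0.177), 47), (np.float64(-0.165), 55), (np.float64(-0.15), 49), (np.float64(-0.147), 1593), (np.float64(-0.144), 503)]
```

```bash
python3 - <<'E'
from h import *
d=np.load("T.npz"); T=d["T"]; C=d["C"]; blue=d["blue"]
for lo,hi in((-.2035,-.1955),(-.1955,-.191),(-.191,-.183),(-.213,-.2035),(-.222,-.214),(-.15,-.141)):
    k=(T[:,2]>lo)&(T[:,2]<hi); 
    for nm,m in (("blue",k&blue),("other",k&~blue)):
        if m.sum()>30: print(lo,nm,m.sum(),"x",np.percentile(T[m,0],[1,5,50,95,99]).round(4),"y",np.percentile(T[m,1],[1,5,50,95,99]).round(4),C[m].mean(0).round())
k=(T[:,2]>-.15)&(T[:,2]<-.141)
p=T[k]; print(np.linalg.lstsq(np.c_[p[:,:2],np.ones(len(p))],p[:,2],rcond=None)[0], cv2.minAreaRect((p[:,:2]*1000).astype(np.float32)))
k=(T[:,2]>-.191)&(T[:,2]<-.183); p=T[k];print(cv2.minAreaRect((p[:,:2]*1000).astype(np.float32)))
phi=np.radians(12.8);c,s=np.cos(phi),np.sin(phi);ct,st=np.cos(.5),np.sin(.5)
def inv(x,y,z): 
    X=x*ct-z*st; Z=x*st+z*ct; return np.array([X*c-y*s,X*s+y*c,Z])
k=(T[:,2]>-.15)&(T[:,2]<-.141); m=cv2.minAreaRect((T[k][:,:2]*1000).astype(np.float32))[0]
zt=np.median(T[k][:,2]); print("cell top",inv(m[0]/1e3,m[1]/1e3,zt),"centre",inv(m[0]/1e3,m[1]/1e3,zt-.031))
E
```

```text
-0.2035 blue 184 x [0.5445 0.5448 0.5587 0.5949 0.595 ] y [0.1203 0.1256 0.1505 0.223  0.2231] [10. 43. 93.]
-0.2035 other 353 x [0.533  0.5332 0.5372 0.5779 0.5888] y [0.0448 0.0479 0.1208 0.227  0.2298] [88. 89. 91.]
-0.1955 blue 1143 x [0.5445 0.5455 0.5694 0.5918 0.5938] y [0.1249 0.126  0.1374 0.1489 0.2225] [ 18.  62. 127.]
-0.1955 other 33 x [0.5443 0.5444 0.5705 0.5873 0.5905] y [0.1162 0.1176 0.1208 0.1211 0.1212] [21. 20. 23.]
-0.191 blue 1279 x [0.5408 0.541  0.5647 0.5986 0.5986] y [0.0531 0.0768 0.1685 0.2256 0.2267] [ 26.  64. 125.]
-0.191 other 153 x [0.5397 0.5398 0.5656 0.5996 0.5997] y [0.0602 0.0665 0.1211 0.2262 0.2265] [53. 58. 70.]
-0.213 blue 3424 x [0.5452 0.5473 0.571  0.5931 0.5951] y [0.1045 0.1485 0.1835 0.2189 0.2221] [ 18.  63. 129.]
-0.222 other 3947 x [0.5329 0.5351 0.608  0.6214 0.6225] y [0.0826 0.0908 0.1651 0.2336 0.2358] [156. 155. 155.]
-0.15 other 2136 x [0.5475 0.5485 0.5615 0.5859 0.5903] y [0.0564 0.0591 0.0996 0.1201 0.1212] [39. 39. 41.]
[ 0.00204477 -0.01083222 -0.14477128] ((569.135009765625, 88.51795959472656), (66.2027816772461, 43.837284088134766), 89.65360260009766)
((569.5438842773438, 137.37828063964844), (178.56544494628906, 58.10318374633789), 89.19052124023438)
cell top [0.53511197 0.2123482  0.1458283 ] centre [0.54960483 0.2156409  0.11862324]
```

```bash
python3 - <<'E'
from h import *
to(.5465,.2149,.25,12.8); to(.5465,.2149,.106,12.8)
E
```

```text
shift [-0.318  -0.3925  0.2346] yaw 0.0009 | cur [0.4274 0.3086 0.3205] phi 12.84 t 1.05 tilt 0.1 F [ 0.2 -0.5 -0.1] w 0.0855
shift [-0.3189 -0.3924  0.7146] yaw 0.0009 | cur [0.4274 0.3086 0.3205] phi 12.84 t 1.05 tilt 0.1 F [ 0.2 -0.5 -0.1] w 0.0855
```

Request:
jog_arm(
  deltas=[
    {"delta_pos": [-0.318, -0.392, 0.235], "yaw": 0, "fingers": 1},
    {"delta_pos": [-0.318, -0.392, 0.235], "yaw": 0, "fingers": 1},
    {"delta_pos": [-0.318, -0.392, 0.235], "yaw": 0, "fingers": 1},
    {"delta_pos": [-0.318, -0.392, 0.235], "yaw": 0, "fingers": 1},
    {"delta_pos": [-0.318, -0.392, 0.235], "yaw": 0, "fingers": 1},
    {"delta_pos": [-0.318, -0.392, 0.36], "yaw": 0, "fingers": 1},
    {"delta_pos": [-0.318, -0.392, 0.48], "yaw": 0, "fingers": 1},
    {"delta_pos": [-0.318, -0.392, 0.58], "yaw": 0, "fingers": 1},
    {"delta_pos": [-0.318, -0.392, 0.66], "yaw": 0, "fingers": 1},
    {"delta_pos": [-0.318, -0.392, 0.71], "yaw": 0, "fingers": 1},
    {"delta_pos": [-0.318, -0.392, 0.71], "yaw": 0, "fingers": 1},
  ],
)

```text
clock: 2.15
eef_pos: [0.5438, 0.2168, 0.1066]
tool_rot: [-0.114, 0.994, -0.0, -0.002]
ft_force: [-0.6, -1.0, 0.6]
grip_width: 0.085
grasp_force: 0.0
```

```bash
python3 - <<'E'
from h import *
im,W,c=snap("wrist","wr2")
to(.5465,.2149,.106,12.8)
E
```

```text
shift [-0.0028 -0.0079  0.0076] yaw 0.0054 | cur [0.5451 0.217  0.1083] phi 13.04 t 2.2 tilt 0.11 F [-0.4  0.1  1. ] w 0.0854
```

View pics/wr2.png

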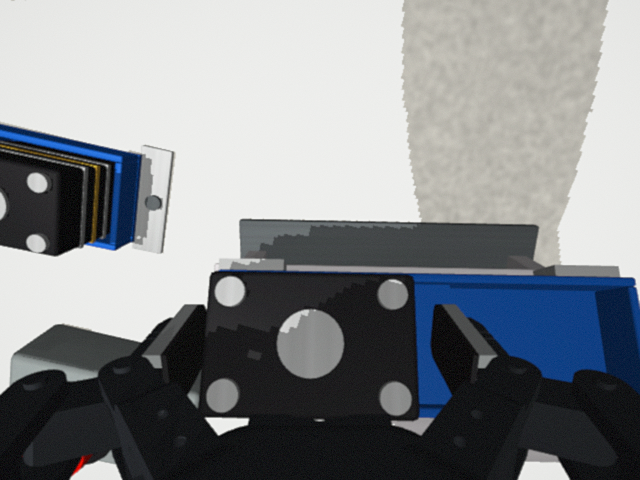

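Request:
jog_arm(
  deltas=[
    {"delta_pos": [0, -0.008, 0.003], "yaw": 0, "fingers": 1},
    {"delta_pos": [0, -0.008, 0.003], "yaw": 0, "fingers": 0.6},
    {"delta_pos": [0, -0.008, 0.003], "yaw": 0, "fingers": 0.5},
    {"delta_pos": [0, -0.008, 0.003], "yaw": 0, "fingers": 0.4},
    {"delta_pos": [0, -0.008, 0.003], "yaw": 0, "fingers": 0.4},
    {"delta_pos": [0, -0.008, 0.003], "yaw": 0, "fingers": 0.4},
    {"delta_pos": [0, -0.008, 0.003], "yaw": 0, "fingers": 0.4},
    {"delta_pos": [0, -0.008, 0.003], "yaw": 0, "fingers": 0.4},
  ],
)

```text
clock: 3.0
eef_pos: [0.5482, 0.2138, 0.1094]
tool_rot: [-0.112, 0.994, 0.001, 0.001]
ft_force: [-2.3, 1.5, 5.9]
grip_width: 0.0654
grasp_force: 68.0
```

Request:
jog_arm(
  deltas=[
    {"delta_pos": [0.016, -0.008, -0.03], "yaw": 0, "fingers": 0.4},
    {"delta_pos": [0.048, -0.008, -0.088], "yaw": 0, "fingers": 0.4},
    {"delta_pos": [0.08, -0.008, -0.147], "yaw": 0, "fingers": 0.4},
    {"delta_pos": [0.11, -0.008, -0.21], "yaw": 0, "fingers": 0.4},
    {"delta_pos": [0.2, -0.008, -0.3], "yaw": 0, "fingers": 0.4},
    {"delta_pos": [0.35, -0.008, -0.3], "yaw": 0.1, "fingers": 0.4},
    {"delta_pos": [0.48, -0.008, -0.3], "yaw": 0.285, "fingers": 0.4},
    {"delta_pos": [0.48, -0.008, -0.3], "yaw": 0.285, "fingers": 0.4},
    {"delta_pos": [0.48, -0.008, -0.3], "yaw": 0.285, "fingers": 0.4},
  ],
)

```text
clock: 3.9
eef_pos: [0.4066, 0.178, 0.1977]
tool_rot: [-0.001, 1.0, -0.0, 0.0]
ft_force: [1.0, 0.4, -2.7]
grip_width: 0.0657
grasp_force: 68.1
```

```bash
python3 - <<'E'
from h import *
im,W,c=snap("wrist"); 
s,Ws,_=snap("side","side3")
cv2.imwrite("pics/w3.png",cv2.cvtColor(np.hstack([cv2.resize(im,(400,300)),cv2.resize(s[60:300,200:520],(400,300))]),cv2.COLOR_RGB2BGR))
to(.40,.20,.05,0)
E
```

```text
shift [0.0292 0.0706 0.4929] yaw 0.0014 | cur [0.4086 0.1787 0.1979] phi 0.06 t 4.0 tilt 0.09 F [-0.7  0.2 -3.6] w 0.0654
```

View pics/w3.png

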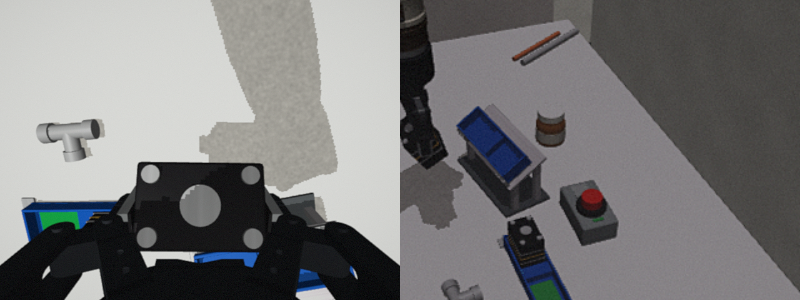

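Request:
jog_arm(
  deltas=[
    {"delta_pos": [0.03, 0.04, 0.15], "yaw": 0, "fingers": 0.4},
    {"delta_pos": [0.03, 0.04, 0.3], "yaw": 0, "fingers": 0.4},
    {"delta_pos": [0.03, 0.04, 0.42], "yaw": 0, "fingers": 0.4},
    {"delta_pos": [0.03, 0.04, 0.5], "yaw": 0, "fingers": 0.4},
    {"delta_pos": [0.03, 0.04, 0.54], "yaw": 0, "fingers": 0.4},
    {"delta_pos": [0.03, 0.04, 0.55], "yaw": 0, "fingers": 0.4},
    {"delta_pos": [0.03, 0.04, 0.556], "yaw": 0, "fingers": 0.4},
    {"delta_pos": [0.03, 0.04, 0.556], "yaw": 0, "fingers": 0.4},
  ],
)

```text
clock: 4.8
eef_pos: [0.3998, 0.191, 0.0311]
tool_rot: [-0.0, 1.0, 0.0, 0.001]
ft_force: [-0.7, -0.3, -4.0]
grip_width: 0.0653
grasp_force: 68.0
```

```bash
cat >> h.py <<'E'
def tilt():
    im,W,c=snap("wrist"); k=np.zeros((480,640),bool); k[285:390,225:415]=1
    p=W[k&np.isfinite(W[...,2])]; m=np.median(p,0); p=p[np.abs(p-m).max(1)<.03]
    for _ in range(3):
        A=np.c_[p[:,:2],np.ones(len(p))]; s=np.linalg.lstsq(A,p[:,2],rcond=None)[0]; e=p[:,2]-A@s; p=p[np.abs(e)<max(.003,2*e.std())]
    print("top slope deg x,y",np.degrees(np.arctan(s[:2])).round(1),"mean",p.mean(0).round(4),len(p))
E
python3 - <<'E'
from h import *
tilt(); to(.40,.19,.026,0)
E
```

```text
top slope deg x,y [27.9 -0.4] mean [0.3882 0.1908 0.0688] 18997
shift [-0.0005 -0.0035  0.0178] yaw 0.0009 | cur [0.3999 0.191  0.0313] phi 0.04 t 4.85 tilt 0.11 F [ 0.3  0.2 -4. ] w 0.0655
```

Request:
jog_arm(
  deltas=[
    {"delta_pos": [0, 0, 0.004], "yaw": 0, "fingers": 0.4},
    {"delta_pos": [0, 0, 0.008], "yaw": 0, "fingers": 0.4},
    {"delta_pos": [0, 0, 0.012], "yaw": 0, "fingers": 0.4},
    {"delta_pos": [0, 0, 0.016], "yaw": 0, "fingers": 0.4},
    {"delta_pos": [0, 0, 0.016], "yaw": 0, "fingers": 0.4},
  ],
)

```text
clock: 5.35
eef_pos: [0.399, 0.1907, 0.0268]
tool_rot: [-0.0, 1.0, 0.0, 0.001]
ft_force: [-1.9, -1.4, 5.6]
grip_width: 0.0653
grasp_force: 69.3
```

Request:
jog_arm(
  deltas=[
    {"delta_pos": [-0.01, 0, 0.004], "yaw": 0, "fingers": 0.4},
    {"delta_pos": [-0.021, 0, 0.006], "yaw": 0, "fingers": 0.4},
    {"delta_pos": [-0.032, 0, 0.008], "yaw": 0, "fingers": 0.4},
    {"delta_pos": [-0.042, 0, 0.01], "yaw": 0, "fingers": 0.4},
    {"delta_pos": [-0.042, 0, 0.01], "yaw": 0, "fingers": 0.4},
  ],
)

```text
clock: 5.85
eef_pos: [0.4093, 0.1907, 0.0246]
tool_rot: [-0.0, 1.0, 0.001, -0.002]
ft_force: [-8.5, -2.3, 18.4]
grip_width: 0.0655
grasp_force: 70.7
```

```bash
python3 - <<'E'
from h import *
tilt(); to(.40,.19,.026,0)
E
```

```text
top slope deg x,y [18.2 -0.1] mean [0.397  0.1904 0.0644] 19420
shift [ 0.0313 -0.0023 -0.0046] yaw 0.0012 | cur [0.4094 0.1907 0.0246] phi 0.05 t 5.9 tilt 0.19 F [-7.7 -1.9 18.9] w 0.0652
```

Request:
jog_arm(
  deltas=[
    {"delta_pos": [-0.01, 0, 0.003], "yaw": 0, "fingers": 0.4},
    {"delta_pos": [-0.02, 0, 0.007], "yaw": 0, "fingers": 0.4},
    {"delta_pos": [-0.03, 0, 0.011], "yaw": 0, "fingers": 0.4},
    {"delta_pos": [-0.04, 0, 0.015], "yaw": 0, "fingers": 0.4},
    {"delta_pos": [-0.048, 0, 0.018], "yaw": 0, "fingers": 0.4},
    {"delta_pos": [-0.048, 0, 0.018], "yaw": 0, "fingers": 0.4},
  ],
)

```text
clock: 6.5
eef_pos: [0.4237, 0.1907, 0.0185]
tool_rot: [-0.0, 1.0, 0.0, -0.002]
ft_force: [-6.8, -0.5, 12.8]
grip_width: 0.0653
grasp_force: 71.6
```

```bash
python3 - <<'E'
from h import *
tilt(); to(.40,.19,.026,0)
E
```

```text
top slope deg x,y [ 3.8 -0. ] mean [0.4098 0.1904 0.0619] 19669
shift [ 0.0792 -0.0022 -0.0247] yaw 0.0013 | cur [0.4237 0.1907 0.0185] phi 0.06 t 6.55 tilt 0.21 F [-6.2 -0.2 12.3] w 0.0653
```

Request:
jog_arm(
  deltas=[
    {"delta_pos": [-0.008, 0, 0.004], "yaw": 0, "fingers": 0.4},
    {"delta_pos": [-0.012, 0, 0.008], "yaw": 0, "fingers": 0.4},
    {"delta_pos": [-0.012, 0, 0.01], "yaw": 0, "fingers": 0.4},
    {"delta_pos": [-0.012, 0, 0.01], "yaw": 0, "fingers": 0.4},
  ],
)

```text
clock: 6.95
eef_pos: [0.4273, 0.1907, 0.0164]
tool_rot: [-0.001, 1.0, 0.0, -0.001]
ft_force: [-9.5, -1.0, 19.4]
grip_width: 0.0652
grasp_force: 72.4
```

```bash
python3 - <<'E'
from h import *
tilt(); to(.40,.19,.026,0)
E
```

```text
top slope deg x,y [ 0.3 -0. ] mean [0.4128 0.1904 0.0609] 19630
shift [ 0.0912 -0.0022 -0.0318] yaw 0.0013 | cur [0.4273 0.1907 0.0164] phi 0.06 t 7.0 tilt 0.17 F [-9.6 -1.4 19.2] w 0.0653
```

Request:
jog_arm(
  deltas=[
    {"delta_pos": [0, 0, -0.04], "yaw": 0, "fingers": 0.4},
    {"delta_pos": [0, 0, -0.2], "yaw": 0, "fingers": 0.4},
    {"delta_pos": [0, 0, -0.36], "yaw": 0, "fingers": 0.4},
    {"delta_pos": [0, 0, -0.46], "yaw": 0, "fingers": 0.4},
    {"delta_pos": [-0.3, -0.79, -0.46], "yaw": 0, "fingers": 0.4},
    {"delta_pos": [-0.3, -0.79, -0.46], "yaw": 0, "fingers": 0.4},
    {"delta_pos": [-0.3, -0.79, -0.46], "yaw": 0, "fingers": 0.4},
    {"delta_pos": [-0.3, -0.79, -0.46], "yaw": 0, "fingers": 0.4},
    {"delta_pos": [-0.3, -0.79, -0.46], "yaw": 0, "fingers": 0.4},
    {"delta_pos": [-0.3, -0.79, -0.46], "yaw": 0, "fingers": 0.4},
    {"delta_pos": [-0.3, -0.79, -0.46], "yaw": 0, "fingers": 0.4},
    {"delta_pos": [-0.3, -0.79, -0.46], "yaw": 0, "fingers": 0.4},
  ],
)

```text
clock: 8.2
eef_pos: [0.5187, -0.0457, 0.1519]
tool_rot: [-0.001, 1.0, 0.0, -0.001]
ft_force: [0.2, -0.1, -4.3]
grip_width: 0.0657
grasp_force: 70.0
```

```bash
python3 - <<'E'
from h import *
tilt()
im,W,c=snap("wrist","wr4"); np.savez("wr4.npz",im=im,W=W)
to(.5415,-.047,.10,0)
o=bot.get_obs(); print(o["tool_rot"])
k=np.isfinite(W[...,2]); z=W[...,2]
m=np.zeros_like(k); m[240:460,150:500]=1
q=W[k&m]; zt=np.median(W[300:380,240:400][...,2]); q=q[np.abs(q[:,2]-zt)<.004]; print("cell top z",zt)
s=q[np.abs(q[:,1]-np.median(q[:,1]))<.02]; print("x ext",np.percentile(s[:,0],[.5,99.5]).round(4))
s=q[np.abs(q[:,0]-np.median(q[:,0]))<.012]; print("y ext",np.percentile(s[:,1],[.5,99.5]).round(4))
r,g,b=[im[...,i].astype(int) for i in range(3)]
gm=k&(g>r+40)&(g>b+25)&(z<.02); 
if gm.sum(): 
    vv,uu=np.nonzero(gm); print("green",gm.sum(),uu.min(),uu.max(),vv.min(),vv.max(),cv2.minAreaRect((W[gm][:,:2]*1000).astype(np.float32)))
bm=k&(b>r+40)&(b>g+30)&(z>.024)&(z<.036); 
if bm.sum(): print("rim",cv2.minAreaRect((W[bm][:,:2]*1000).astype(np.float32)),np.percentile(W[bm][:,0],[1,99]))
E
```

```text
top slope deg x,y [ 0.6 -0. ] mean [ 0.5042 -0.046   0.1963] 19628
shift [-0.0756 -0.0071  0.1741] yaw 0.0036 | cur [ 0.5189 -0.045   0.1522] phi 0.16 t 8.3 tilt 0.05 F [ 0.2 -0.1 -3.4] w 0.0652
[-1.41749056e-03  9.99998893e-01  1.81654038e-04 -4.14105905e-04]
cell top z nan
  return _methods._mean(a, axis=axis, dtype=dtype,
  ret = ret.dtype.type(ret / rcount)
Traceback (most recent call last):
IndexError: index -1 is out of bounds for axis 0 with size 0
```

View pics/wr4.png

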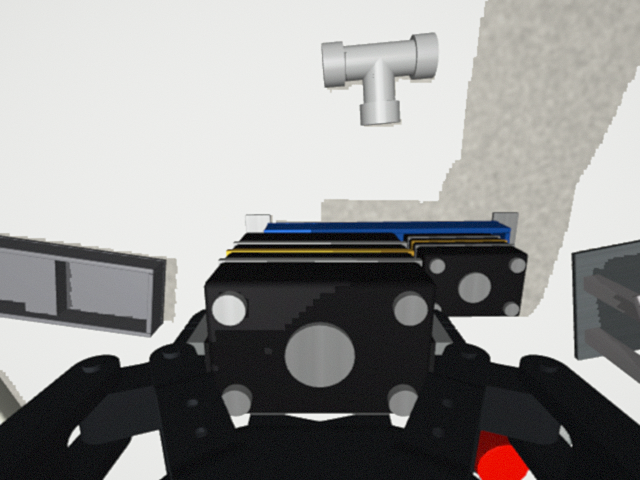

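```bash
cat > cm.py <<'E'
from h import *
def cellm(im,W):
    z=W[...,2]; k=np.isfinite(z)
    m=np.zeros_like(k); m[240:440,150:500]=1
    q=W[k&m]; zt=np.nanmedian(z[290:390,240:400]); q=q[np.abs(q[:,2]-zt)<.004]
    mid=np.median(q,0)
    s=q[np.abs(q[:,1]-mid[1])<.02]; xe=np.percentile(s[:,0],[.3,99.7])
    s=q[np.abs(q[:,0]-mid[0])<.01]; ye=np.percentile(s[:,1],[.3,99.7])
    print("cell top z",zt.round(4),"x",xe.round(4),"y",ye.round(4),"ctr",xe.mean().round(4),ye.mean().round(4))
    b=k&(z>.064)&(z<.078)&(W[...,1]>0)&(W[...,1]<.1)
    if b.sum()>50: print("cell b",b.sum(),cv2.minAreaRect((W[b][:,:2]*1000).astype(np.float32)))
    r,g,bb=[im[...,i].astype(int) for i in range(3)]
    bm=k&(bb>r+40)&(bb>g+30)&(z>.024)&(z<.036); 
    if bm.sum(): print("rim x,y",np.percentile(W[bm][:,0],[1,5,50,99]).round(4),np.percentile(W[bm][:,1],[.5,99.5]).round(4))
E
python3 - <<'E'
from cm import *
d=np.load("wr4.npz"); cellm(d["im"],d["W"])
E
```

```text
cell top z 0.1962 x [0.4871 0.5306] y [-0.0865 -0.0008] ctr 0.5089 -0.0436
cell b 7634 ((604.2205810546875, 60.25355529785156), (179.64251708984375, 65.5782699584961), 5.551347255706787)
rim x,y [0.5102 0.5107 0.5124 0.5185] [-0.0843  0.0928]
```

Request:
jog_arm(
  deltas=[
    {"delta_pos": [-0.105, -0.003, 0], "yaw": 0, "fingers": 0.4},
    {"delta_pos": [-0.105, -0.003, 0.1], "yaw": 0, "fingers": 0.4},
    {"delta_pos": [-0.105, -0.003, 0.2], "yaw": 0, "fingers": 0.4},
    {"delta_pos": [-0.105, -0.003, 0.28], "yaw": 0, "fingers": 0.4},
    {"delta_pos": [-0.105, -0.003, 0.3], "yaw": 0, "fingers": 0.4},
    {"delta_pos": [-0.105, -0.003, 0.3], "yaw": 0, "fingers": 0.4},
    {"delta_pos": [-0.105, -0.003, 0.3], "yaw": 0, "fingers": 0.4},
  ],
)

```text
clock: 9.0
eef_pos: [0.552, -0.0466, 0.0638]
tool_rot: [-0.001, 1.0, -0.0, 0.001]
ft_force: [0.4, -0.7, -3.2]
grip_width: 0.0657
grasp_force: 69.9
```

```bash
python3 - <<'E'
from cm import *
im,W,c=snap("wrist","wr5"); cellm(im,W); tilt(); to(.5503,-.046,.027,0)
E
```

```text
cell top z 0.1078 x [0.5202 0.5639] y [-0.0881 -0.0018] ctr 0.5421 -0.045
cell b 16334 ((539.2996215820312, 49.87303161621094), (44.43571472167969, 61.89031219482422), 1.3240461349487305)
rim x,y [0.5103 0.5107 0.5131 0.567 ] [-0.0859  0.0923]
top slope deg x,y [ 0.9 -0.1] mean [ 0.5377 -0.0471  0.1084] 19617
shift [0.0076 0.0033 0.1242] yaw 0.0018 | cur [ 0.5525 -0.047   0.0643] phi 0.08 t 9.1 tilt 0.2 F [-0.   0.7 -3.6] w 0.0654
```

View pics/wr5.png

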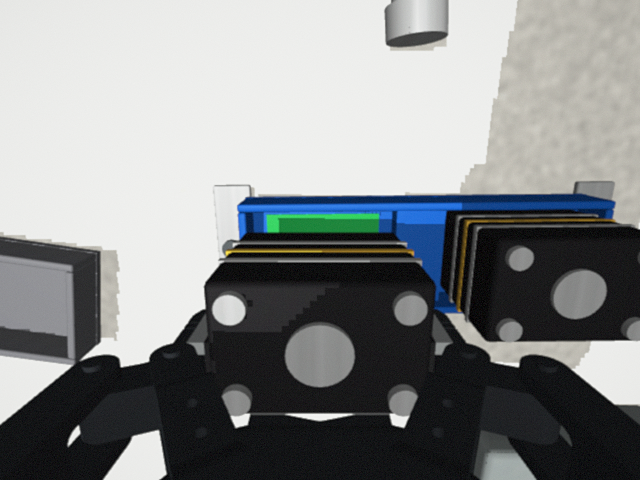

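Request:
jog_arm(
  deltas=[
    {"delta_pos": [0.008, 0.003, 0.02], "yaw": 0, "fingers": 0.4},
    {"delta_pos": [0.008, 0.003, 0.05], "yaw": 0, "fingers": 0.4},
    {"delta_pos": [0.008, 0.003, 0.08], "yaw": 0, "fingers": 0.4},
    {"delta_pos": [0.008, 0.003, 0.1], "yaw": 0, "fingers": 0.4},
    {"delta_pos": [0.008, 0.003, 0.112], "yaw": 0, "fingers": 0.4},
    {"delta_pos": [0.008, 0.003, 0.114], "yaw": 0, "fingers": 0.4},
    {"delta_pos": [0.008, 0.003, 0.114], "yaw": 0, "fingers": 0.4},
  ],
)

```text
clock: 9.8
eef_pos: [0.5486, -0.0463, 0.028]
tool_rot: [-0.0, 1.0, 0.0, -0.0]
ft_force: [-0.7, 0.5, -3.6]
grip_width: 0.0651
grasp_force: 69.9
```

```bash
python3 - <<'E'
from cm import *
im,W,c=snap("wrist"); cellm(im,W); tilt(); to(.5503,-.046,.027,0)
E
```

```text
cell top z 0.0721 x [0.5169 0.5606] y [-0.0875 -0.0019] ctr 0.5387 -0.0447
cell b 11215 ((533.4815063476562, 34.3203125), (60.580753326416016, 39.829872131347656), 67.44863891601562)
rim x,y [0.5104 0.5108 0.5128 0.521 ] [-0.0857  0.0759]
top slope deg x,y [ 0.7 -0.1] mean [ 0.5342 -0.0466  0.0726] 19683
shift [-0.0045  0.001   0.0049] yaw 0.0011 | cur [ 0.5489 -0.0463  0.0285] phi 0.05 t 9.9 tilt 0.04 F [ 0.3  0.2 -3.7] w 0.0654
```

Inside the pocket with no contact. Lower the last 1–2 mm, then release with a small opening.

Request:
jog_arm(
  deltas=[
    {"delta_pos": [0, 0, 0.003], "yaw": 0, "fingers": 0.4},
    {"delta_pos": [0, 0, 0.006], "yaw": 0, "fingers": 0.4},
    {"delta_pos": [0, 0, 0.006], "yaw": 0, "fingers": 0.4},
  ],
)

```text
clock: 10.2
eef_pos: [0.5485, -0.0463, 0.0264]
tool_rot: [-0.0, 1.0, -0.0, -0.0]
ft_force: [-0.3, 0.2, -3.5]
grip_width: 0.0655
grasp_force: 69.9
```

Request:
jog_arm(
  deltas=[
    {"delta_pos": [0, 0, 0.003], "yaw": 0, "fingers": 0.4},
    {"delta_pos": [0, 0, 0.006], "yaw": 0, "fingers": 0.4},
    {"delta_pos": [0, 0, 0.006], "yaw": 0, "fingers": 0.4},
  ],
)

```text
clock: 10.5
eef_pos: [0.5488, -0.0463, 0.0256]
tool_rot: [-0.0, 1.0, -0.0, 0.0]
ft_force: [-1.4, 0.2, 4.0]
grip_width: 0.0652
grasp_force: 71.0
```

Request:
jog_arm(
  deltas=[
    {"delta_pos": [0, 0, 0], "yaw": 0, "fingers": 0.78},
    {"delta_pos": [0, 0, 0], "yaw": 0, "fingers": 0.82},
    {"delta_pos": [0, 0, 0], "yaw": 0, "fingers": 0.9},
    {"delta_pos": [0, 0, 0], "yaw": 0, "fingers": 0.9},
    {"delta_pos": [0, 0, -0.06], "yaw": 0, "fingers": 0.9},
    {"delta_pos": [0, 0, -0.2], "yaw": 0, "fingers": 0.9},
    {"delta_pos": [0, 0, -0.35], "yaw": 0, "fingers": 0.5},
    {"delta_pos": [0, 0, -0.45], "yaw": 0, "fingers": 0},
    {"delta_pos": [0, 0, -0.45], "yaw": 0, "fingers": 0},
  ],
)

```text
clock: 11.4
eef_pos: [0.5522, -0.0466, 0.1651]
tool_rot: [-0.0, 1.0, -0.0, 0.005]
ft_force: [1.4, 0.6, 0.2]
grip_width: 0.0337
grasp_force: 0.0
```

```bash
python3 - <<'E'
from h import *
im,W,c=snap("top","top6"); z=W[...,2]; k=np.isfinite(z)
b=k&(z>.055)&(z<.085)&(np.abs(W[...,0]-.54)<.05)
for lo,hi in((-.1,.003),(.003,.1)):
    m=b&(W[...,1]>lo)&(W[...,1]<hi); print(m.sum(),np.median(z[m]) if m.any() else 0,cv2.minAreaRect((W[m][:,:2]*1000).astype(np.float32)) if m.any() else 0)
to(.68,.0885,.11,0)
cv2.imwrite("pics/c6.png",cv2.cvtColor(cv2.resize(im[130:330,130:500],None,fx=2,fy=2),cv2.COLOR_RGB2BGR))
E
```

```text
0 0 0
536 0.07114899487134377 ((540.8230590820312, 51.80107116699219), (64.92830657958984, 42.19734191894531), 89.49065399169922)
shift [-0.4307  0.4495  0.1769] yaw 0.0011 | cur [ 0.5506 -0.0464  0.1623] phi 0.05 t 11.45 tilt 0.36 F [ 0.5 -0.2 -0.6] w 0.0259
```

View pics/c6.png

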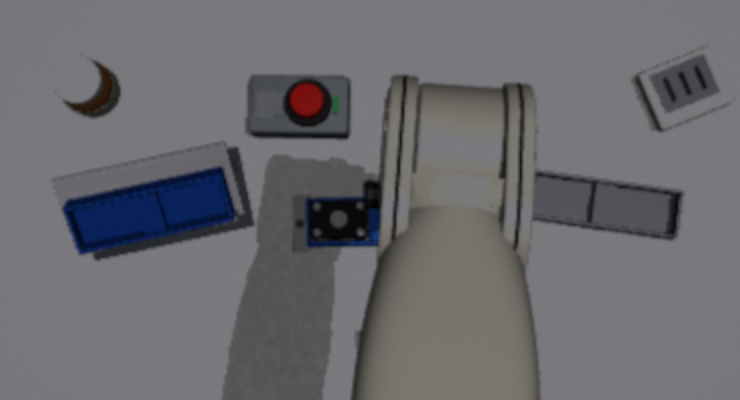

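Request:
jog_arm(
  deltas=[
    {"delta_pos": [-0.431, 0.45, 0], "yaw": 0, "fingers": 0},
    {"delta_pos": [-0.431, 0.45, 0], "yaw": 0, "fingers": 0},
    {"delta_pos": [-0.431, 0.45, 0], "yaw": 0, "fingers": 0},
    {"delta_pos": [-0.431, 0.45, 0], "yaw": 0, "fingers": 0},
    {"delta_pos": [-0.431, 0.45, 0.05], "yaw": 0, "fingers": 0},
    {"delta_pos": [-0.431, 0.45, 0.18], "yaw": 0, "fingers": 0},
    {"delta_pos": [-0.431, 0.45, 0.24], "yaw": 0, "fingers": 0},
    {"delta_pos": [-0.431, 0.45, 0.27], "yaw": 0, "fingers": 0},
    {"delta_pos": [-0.431, 0.45, 0.27], "yaw": 0, "fingers": 0},
  ],
)

```text
clock: 12.35
eef_pos: [0.6756, 0.0887, 0.0758]
tool_rot: [-0.0, 1.0, -0.0, -0.003]
ft_force: [-0.8, 0.2, -0.2]
grip_width: -0.0002
grasp_force: 0.0
```

```bash
python3 - <<'E'
from h import *
im,W,c=snap("top"); z=W[...,2]; k=np.isfinite(z)
b=k&(z>.055)&(z<.085)&(np.abs(W[...,0]-.54)<.05)
for lo,hi in((-.1,.003),(.003,.1)):
    m=b&(W[...,1]>lo)&(W[...,1]<hi); print(m.sum(),np.median(z[m]) if m.any() else 0,cv2.minAreaRect((W[m][:,:2]*1000).astype(np.float32)) if m.any() else 0)
to(.68,.0885,.06,0)
E
```

```text
559 0.07120333326786095 ((541.2220458984375, -47.476646423339844), (64.70864868164062, 44.08381652832031), 89.96572875976562)
19 0.06973242887747096 ((544.0490112304688, 20.09421157836914), (34.601097106933594, 3.854104995727539), 6.756535053253174)
shift [-0.0096 -0.0007  0.059 ] yaw 0.001 | cur [0.6772 0.0887 0.0777] phi 0.04 t 12.4 tilt 0.11 F [ 0.3 -0.8  0.2] w -0.0003
```

Request:
jog_arm(
  deltas=[
    {"delta_pos": [-0.009, 0, 0.02], "yaw": 0, "fingers": 0},
    {"delta_pos": [-0.009, 0, 0.035], "yaw": 0, "fingers": 0},
    {"delta_pos": [-0.009, 0, 0.05], "yaw": 0, "fingers": 0},
    {"delta_pos": [-0.009, 0, 0.06], "yaw": 0, "fingers": 0},
    {"delta_pos": [-0.009, 0, 0.067], "yaw": 0, "fingers": 0},
    {"delta_pos": [-0.009, 0, 0.067], "yaw": 0, "fingers": 0},
    {"delta_pos": [-0.009, 0, 0.067], "yaw": 0, "fingers": 0},
  ],
)

```text
clock: 13.1
eef_pos: [0.6824, 0.0889, 0.0616]
tool_rot: [-0.0, 1.0, 0.0, 0.003]
ft_force: [-0.0, 0.1, 8.5]
grip_width: 0.0002
grasp_force: 4.3
```

Not yet at the hard stop; press on.

Request:
jog_arm(
  deltas=[
    {"delta_pos": [0, 0, 0.006], "yaw": 0, "fingers": 0},
    {"delta_pos": [0, 0, 0.012], "yaw": 0, "fingers": 0},
    {"delta_pos": [0, 0, 0.016], "yaw": 0, "fingers": 0},
    {"delta_pos": [0, 0, 0.016], "yaw": 0, "fingers": 0},
    {"delta_pos": [0, 0, 0.016], "yaw": 0, "fingers": 0},
  ],
)

```text
clock: 13.6
eef_pos: [0.6826, 0.0889, 0.0609]
tool_rot: [-0.0, 1.0, 0.0, 0.004]
ft_force: [-8.8, -1.2, 24.1]
grip_width: 0.0004
grasp_force: 12.1
```

Request:
jog_arm(
  deltas=[
    {"delta_pos": [0, 0, -0.12], "yaw": 0, "fingers": 0},
    {"delta_pos": [0, 0, -0.28], "yaw": 0, "fingers": 0},
    {"delta_pos": [0, 0, -0.44], "yaw": 0, "fingers": 0},
    {"delta_pos": [0.2, 0.15, -0.6], "yaw": -0.28, "fingers": 0.45},
    {"delta_pos": [0.7, 0.6, -0.73], "yaw": -0.285, "fingers": 0.45},
    {"delta_pos": [0.7, 0.6, -0.73], "yaw": -0.285, "fingers": 0.45},
    {"delta_pos": [0.7, 0.6, -0.73], "yaw": -0.285, "fingers": 0.45},
    {"delta_pos": [0.7, 0.6, -0.73], "yaw": -0.285, "fingers": 0.45},
    {"delta_pos": [0.7, 0.6, -0.73], "yaw": -0.285, "fingers": 0.45},
    {"delta_pos": [0.7, 0.6, -0.73], "yaw": -0.285, "fingers": 0.45},
    {"delta_pos": [0.7, 0.6, -0.73], "yaw": -0.285, "fingers": 0.45},
  ],
)

```text
clock: 14.7
eef_pos: [0.4702, 0.2695, 0.2736]
tool_rot: [-0.113, 0.994, 0.0, 0.001]
ft_force: [0.7, -0.1, 0.1]
grip_width: 0.0384
grasp_force: 0.0
```

```bash
python3 - <<'E'
from h import *
im,W,c=snap("wrist","wr7")
phi=np.radians(12.8);c,s=np.cos(phi),np.sin(phi);ct,st=np.cos(.5),np.sin(.5)
P=W[np.isfinite(W[...,2])]; C=im[np.isfinite(W[...,2])].astype(int)
q=np.c_[P[:,0]*c+P[:,1]*s,-P[:,0]*s+P[:,1]*c,P[:,2]]
T=np.c_[q[:,0]*ct+q[:,2]*st,q[:,1],-q[:,0]*st+q[:,2]*ct]
b=(C[:,2]>C[:,0]+40)&(C[:,2]>C[:,1]+30)&(P[:,2]>.06)
for n,lo,hi in (("floor",-.213,-.2035),("web",-.198,-.1915),("rim",-.1915,-.184)):
    m=b&(T[:,2]>lo)&(T[:,2]<hi); print(n,m.sum(),"x",np.percentile(T[m,0],[1,50,99]).round(4),"y",np.percentile(T[m,1],[1,25,50,75,99]).round(4),"z",np.median(T[m,2]).round(4),cv2.minAreaRect((T[m][:,:2]*1000).astype(np.float32)))
def inv(x,y,z):
    X=x*ct-z*st; Z=x*st+z*ct; return np.array([X*c-y*s,X*s+y*c,Z]).round(4)
print("web base mid",inv(.5695,.137,-.2085), "centre",inv(.5695,.137,-.203))
to(.5,.26,.28,12.8)
E
```

```text
floor 6255 x [0.5433 0.5638 0.5931] y [0.0503 0.0779 0.1531 0.1803 0.2184] z -0.2071 ((568.4692993164062, 135.8773193359375), (172.63351440429688, 50.25033950805664), 89.25109100341797)
web 1670 x [0.5426 0.5667 0.5932] y [0.056  0.1293 0.1361 0.1429 0.2084] z -0.1942 ((568.462158203125, 135.78001403808594), (172.85748291015625, 50.23187255859375), 89.21819305419922)
rim 1955 x [0.539  0.5446 0.5974] y [0.0465 0.0649 0.1326 0.1775 0.2251] z -0.1863 ((553.6656494140625, 59.558837890625), (330.3019104003906, 87.9745864868164), 78.66936492919922)
web base mid [0.5545 0.2665 0.0901] centre [0.5519 0.2659 0.0949]
shift [-0.089  -0.05   -0.0235] yaw 0.0022 | cur [0.4706 0.2687 0.2729] phi 12.9 t 14.75 tilt 0.07 F [ 0.7 -0.2 -0.1] w 0.0385
```

```bash
python3 - <<'E'
from h import *
to(.5471,.2637,.16,12.1);to(.5471,.2637,.097,12.1)
E
```

```text
shift [-0.2443 -0.073   0.3767] yaw 0.0178 | cur [0.4706 0.2687 0.2729] phi 12.9 t 14.75 tilt 0.07 F [ 0.7 -0.2 -0.1] w 0.0385
shift [-0.244  -0.073   0.5867] yaw 0.0178 | cur [0.4706 0.2687 0.2729] phi 12.9 t 14.75 tilt 0.07 F [ 0.7 -0.2 -0.1] w 0.0385
```

Request:
jog_arm(
  deltas=[
    {"delta_pos": [-0.244, -0.073, 0.3], "yaw": 0.018, "fingers": 0.48},
    {"delta_pos": [-0.244, -0.073, 0.38], "yaw": 0.018, "fingers": 0.48},
    {"delta_pos": [-0.244, -0.073, 0.38], "yaw": 0.018, "fingers": 0.48},
    {"delta_pos": [-0.244, -0.073, 0.38], "yaw": 0.018, "fingers": 0.48},
    {"delta_pos": [-0.244, -0.073, 0.48], "yaw": 0.018, "fingers": 0.48},
    {"delta_pos": [-0.244, -0.073, 0.55], "yaw": 0.018, "fingers": 0.48},
    {"delta_pos": [-0.244, -0.073, 0.55], "yaw": 0.018, "fingers": 0.48},
    {"delta_pos": [-0.244, -0.073, 0.55], "yaw": 0.018, "fingers": 0.48},
  ],
)

```text
clock: 15.55
eef_pos: [0.547, 0.2632, 0.1088]
tool_rot: [-0.105, 0.995, 0.0, 0.0]
ft_force: [-0.1, 0.1, 0.1]
grip_width: 0.0409
grasp_force: 0.0
```

```bash
python3 - <<'E'
from h import *
im,W,c=snap("wrist","wr8")
to(.5471,.2637,.096,12.1)
E
```

```text
shift [0.0019 0.0004 0.0456] yaw -0.0018 | cur [0.5477 0.2637 0.1097] phi 12.02 t 15.6 tilt 0.15 F [-0.3  0.2 -0.3] w 0.0409
```

View pics/wr8.png

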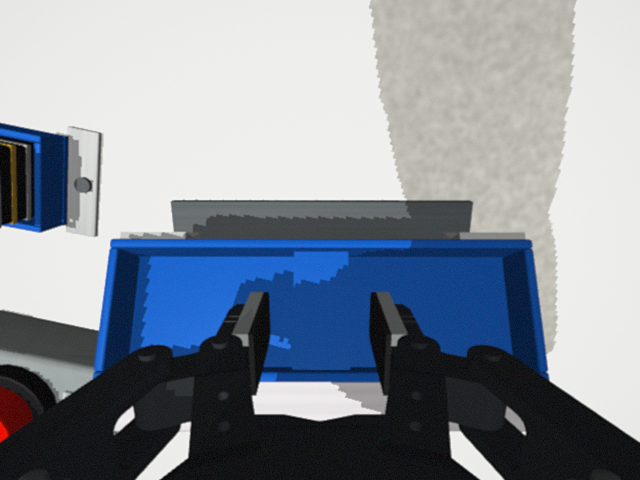

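Request:
jog_arm(
  deltas=[
    {"delta_pos": [0, 0, 0.02], "yaw": 0, "fingers": 0.48},
    {"delta_pos": [0, 0, 0.034], "yaw": 0, "fingers": 0.48},
    {"delta_pos": [0, 0, 0.042], "yaw": 0, "fingers": 0.48},
    {"delta_pos": [0, 0, 0.044], "yaw": 0, "fingers": 0.48},
    {"delta_pos": [0, 0, 0.044], "yaw": 0, "fingers": 0.48},
  ],
)

```text
clock: 16.1
eef_pos: [0.5465, 0.2636, 0.0944]
tool_rot: [-0.105, 0.994, -0.0, -0.0]
ft_force: [0.3, 0.2, -0.4]
grip_width: 0.0409
grasp_force: 0.0
```

Request:
jog_arm(
  deltas=[
    {"delta_pos": [0, 0, 0], "yaw": 0, "fingers": 0.35},
    {"delta_pos": [0, 0, 0], "yaw": 0, "fingers": 0.2},
    {"delta_pos": [0, 0, 0], "yaw": 0, "fingers": 0},
    {"delta_pos": [0, 0, 0], "yaw": 0, "fingers": 0},
    {"delta_pos": [0, 0, 0], "yaw": 0, "fingers": 0},
    {"delta_pos": [0, 0, 0], "yaw": 0, "fingers": 0},
  ],
)

```text
clock: 16.7
eef_pos: [0.5467, 0.2637, 0.095]
tool_rot: [-0.105, 0.994, 0.0, 0.0]
ft_force: [-1.7, -0.7, 4.6]
grip_width: 0.0218
grasp_force: 60.2
```

Request:
jog_arm(
  deltas=[
    {"delta_pos": [0.008, 0, -0.015], "yaw": 0, "fingers": 0},
    {"delta_pos": [0.024, 0, -0.044], "yaw": 0, "fingers": 0},
    {"delta_pos": [0.048, 0, -0.088], "yaw": 0, "fingers": 0},
    {"delta_pos": [0.08, 0, -0.147], "yaw": 0, "fingers": 0},
    {"delta_pos": [0.1, 0, -0.26], "yaw": 0, "fingers": 0},
    {"delta_pos": [0.2, 0, -0.3], "yaw": 0, "fingers": 0},
    {"delta_pos": [0.35, -0.05, -0.3], "yaw": 0.1, "fingers": 0},
    {"delta_pos": [0.47, -0.1, -0.3], "yaw": 0.267, "fingers": 0},
    {"delta_pos": [0.47, -0.1, -0.3], "yaw": 0.267, "fingers": 0},
    {"delta_pos": [0.47, -0.1, -0.3], "yaw": 0.267, "fingers": 0},
  ],
)

```text
clock: 17.7
eef_pos: [0.4133, 0.2042, 0.1851]
tool_rot: [-0.001, 1.0, 0.0, -0.0]
ft_force: [0.7, 0.6, -3.8]
grip_width: 0.0217
grasp_force: 59.4
```

```bash
cat > tm.py <<'E'
from h import *
def traym(fn=None):
    im,W,c=snap("wrist",fn); k=np.isfinite(W[...,2]); P=W[k]; C=im[k].astype(int)
    o=bot.get_obs(); e=o["eef_pos"]
    b=(C[:,2]>C[:,0]+40)&(C[:,2]>C[:,1]+30)&(np.abs(P[:,2]-e[2])<.05)&(np.linalg.norm(P[:,:2]-e[:2],axis=1)<.11)
    p=P[b]
    # plane: dominant (floor) by ransac
    rng=np.random.default_rng(0); best=0
    for _ in range(300):
        a=p[rng.choice(len(p),3,False)]; n=np.cross(a[1]-a[0],a[2]-a[0]); L=np.linalg.norm(n)
        if L<1e-5: continue
        n/=L; n*=np.sign(n[2]+1e-9); i=np.abs((p-a[0])@n)<.0015
        if n[2]>.8 and i.sum()>best: best=i.sum(); bi=i
    f=p[bi]; s=np.linalg.svd(f-f.mean(0),full_matrices=False)[2][2]; s*=np.sign(s[2])
    print("floor n",best,len(p),"normal",s.round(3),"tilt",np.degrees(np.arccos(s[2])).round(1),"floor rect",cv2.minAreaRect((f[:,:2]*1000).astype(np.float32)),"z",np.percentile(f[:,2],[1,50,99]).round(4))
    return im,W
E
python3 - <<'E'
from tm import *
traym("wr9"); to(.40,.19,.05,0)
E
```

```text
floor n 24443 50804 normal [-0.48   0.001  0.877] tilt 28.7 floor rect ((420.0256652832031, 203.85494995117188), (174.27066040039062, 45.296142578125), 89.90821838378906) z [0.1687 0.1771 0.1901]
shift [ 0.0495 -0.0499  0.4509] yaw 0.0021 | cur [0.4147 0.2049 0.1853] phi 0.09 t 17.75 tilt 0.07 F [ 1.4  0.3 -2.3] w 0.0223
```

View pics/wr9.png

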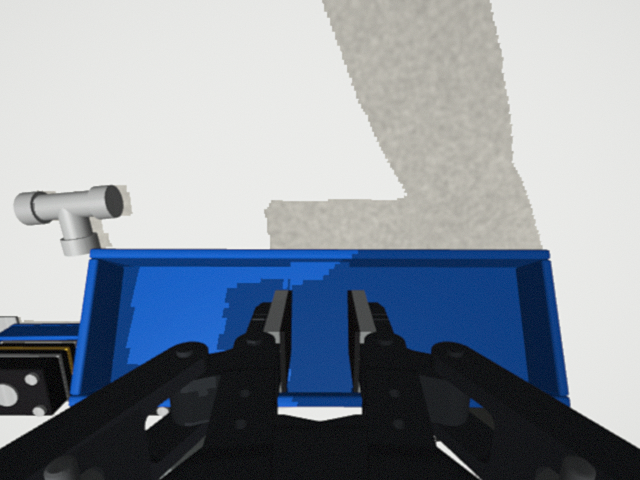

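Request:
jog_arm(
  deltas=[
    {"delta_pos": [0.05, -0.03, 0.15], "yaw": 0, "fingers": 0},
    {"delta_pos": [0.05, -0.03, 0.3], "yaw": 0, "fingers": 0},
    {"delta_pos": [0.05, -0.03, 0.42], "yaw": 0, "fingers": 0},
    {"delta_pos": [0.05, -0.03, 0.49], "yaw": 0, "fingers": 0},
    {"delta_pos": [0.05, -0.03, 0.515], "yaw": 0, "fingers": 0},
    {"delta_pos": [0.05, -0.03, 0.523], "yaw": 0, "fingers": 0},
    {"delta_pos": [0.05, -0.03, 0.53], "yaw": 0, "fingers": 0},
    {"delta_pos": [0.05, -0.03, 0.53], "yaw": 0, "fingers": 0},
  ],
)

```text
clock: 18.55
eef_pos: [0.4012, 0.1965, 0.0265]
tool_rot: [-0.0, 1.0, 0.001, 0.001]
ft_force: [-0.4, 0.2, -3.5]
grip_width: 0.0223
grasp_force: 59.4
```

Request:
jog_arm(
  deltas=[
    {"delta_pos": [0, 0, 0.005], "yaw": 0, "fingers": 0},
    {"delta_pos": [0, 0, 0.01], "yaw": 0, "fingers": 0},
    {"delta_pos": [0, 0, 0.01], "yaw": 0, "fingers": 0},
  ],
)

```text
clock: 18.85
eef_pos: [0.4001, 0.1959, 0.0228]
tool_rot: [-0.0, 1.0, 0.0, 0.0]
ft_force: [-0.5, 0.5, -3.2]
grip_width: 0.0222
grasp_force: 59.4
```

Request:
jog_arm(
  deltas=[
    {"delta_pos": [0, 0, 0.005], "yaw": 0, "fingers": 0},
    {"delta_pos": [-0.005, 0, 0.01], "yaw": 0, "fingers": 0},
    {"delta_pos": [-0.01, 0, 0.015], "yaw": 0, "fingers": 0},
    {"delta_pos": [-0.015, 0, 0.018], "yaw": 0, "fingers": 0},
    {"delta_pos": [-0.015, 0, 0.018], "yaw": 0, "fingers": 0},
  ],
)

```text
clock: 19.35
eef_pos: [0.4029, 0.1958, 0.0189]
tool_rot: [-0.0, 1.0, 0.0, -0.001]
ft_force: [-10.0, -1.4, 20.8]
grip_width: 0.022
grasp_force: 63.2
```

```bash
python3 - <<'E'
from tm import *
traym(); to(.40,.19,.05,0)
E
```

```text
floor n 25406 50623 normal [-0.423  0.     0.906] tilt 25.0 floor rect ((408.54156494140625, 195.15573120117188), (46.30876922607422, 174.99119567871094), 0.013012074865400791) z [0.004  0.0114 0.023 ]
shift [ 0.01   -0.0193 -0.1035] yaw 0.0006 | cur [0.4029 0.1958 0.019 ] phi 0.03 t 19.4 tilt 0.16 F [-9.  -1.7 19.6] w 0.0219
```

Request:
jog_arm(
  deltas=[
    {"delta_pos": [-0.006, 0, 0.004], "yaw": 0, "fingers": 0},
    {"delta_pos": [-0.012, 0, 0.008], "yaw": 0, "fingers": 0},
    {"delta_pos": [-0.018, 0, 0.012], "yaw": 0, "fingers": 0},
    {"delta_pos": [-0.018, 0, 0.012], "yaw": 0, "fingers": 0},
  ],
)

```text
clock: 19.8
eef_pos: [0.4109, 0.1959, 0.0161]
tool_rot: [-0.001, 1.0, 0.0, 0.001]
ft_force: [-4.2, -4.7, 19.0]
grip_width: 0.022
grasp_force: 69.3
```

```bash
python3 - <<'E'
from tm import *
traym(); to(.40,.19,.05,0)
E
```

```text
floor n 29461 53634 normal [-0.272  0.001  0.962] tilt 15.8 floor rect ((411.6362609863281, 195.54579162597656), (174.42800903320312, 48.80029296875), 89.83040618896484) z [0.0053 0.0107 0.0185]
shift [ 0.0361 -0.0194 -0.1133] yaw 0.002 | cur [0.4109 0.1958 0.016 ] phi 0.09 t 19.85 tilt 0.15 F [-4.7 -4.8 19.6] w 0.0218
```

Request:
jog_arm(
  deltas=[
    {"delta_pos": [-0.005, 0, 0.004], "yaw": 0, "fingers": 0},
    {"delta_pos": [-0.01, 0, 0.008], "yaw": 0, "fingers": 0},
    {"delta_pos": [-0.014, 0, 0.011], "yaw": 0, "fingers": 0},
    {"delta_pos": [-0.014, 0, 0.011], "yaw": 0, "fingers": 0},
  ],
)

```text
clock: 20.25
eef_pos: [0.4164, 0.1959, 0.0132]
tool_rot: [0.0, 1.0, 0.0, 0.002]
ft_force: [-2.4, -4.9, 21.0]
grip_width: 0.022
grasp_force: 77.6
```

```bash
python3 - <<'E'
from tm import *
traym(); to(.40,.19,.05,0)
E
```

```text
floor n 30122 58650 normal [-0.152  0.     0.988] tilt 8.8 floor rect ((411.2112121582031, 195.54937744140625), (174.30026245117188, 54.237098693847656), 89.96216583251953) z [0.0063 0.0096 0.014 ]
shift [ 0.0538 -0.0195 -0.1229] yaw -0.0002 | cur [0.4163 0.1959 0.0132] phi -0.01 t 20.3 tilt 0.29 F [-3.4 -4.3 21.1] w 0.0222
```

Request:
jog_arm(
  deltas=[
    {"delta_pos": [-0.002, 0, 0.003], "yaw": 0, "fingers": 0},
    {"delta_pos": [-0.004, 0, 0.006], "yaw": 0, "fingers": 0},
    {"delta_pos": [-0.006, 0, 0.009], "yaw": 0, "fingers": 0},
    {"delta_pos": [-0.006, 0, 0.009], "yaw": 0, "fingers": 0},
  ],
)

```text
clock: 20.7
eef_pos: [0.4194, 0.1959, 0.011]
tool_rot: [0.0, 1.0, 0.0, 0.004]
ft_force: [-1.3, -6.5, 21.6]
grip_width: 0.0222
grasp_force: 78.3
```

```bash
python3 - <<'E'
from tm import *
traym(); to(.40,.19,.05,0)
E
```

```text
floor n 30510 61758 normal [-0.068  0.     0.998] tilt 3.9 floor rect ((411.9641418457031, 194.88743591308594), (55.32331085205078, 178.60707092285156), 0.06725328415632248) z [0.006  0.0085 0.0109]
shift [ 0.0637 -0.0195 -0.1306] yaw -0.0011 | cur [0.4194 0.1958 0.011 ] phi -0.05 t 20.75 tilt 0.43 F [-0.3 -4.1 22.2] w 0.0219
```

Request:
jog_arm(
  deltas=[
    {"delta_pos": [0, 0, -0.004], "yaw": 0, "fingers": 0.3},
    {"delta_pos": [0, 0, -0.01], "yaw": 0, "fingers": 0.4},
    {"delta_pos": [0, 0, -0.012], "yaw": 0, "fingers": 0.45},
    {"delta_pos": [0.02, 0, -0.012], "yaw": 0, "fingers": 0.45},
    {"delta_pos": [0.024, 0, -0.012], "yaw": 0, "fingers": 0.45},
    {"delta_pos": [0.024, 0, -0.012], "yaw": 0, "fingers": 0.45},
  ],
)

```text
clock: 21.35
eef_pos: [0.4079, 0.1957, 0.0107]
tool_rot: [-0.001, 1.0, -0.0, -0.001]
ft_force: [-0.0, 0.6, -0.2]
grip_width: 0.0389
grasp_force: 0.0
```

```bash
python3 - <<'E'
from tm import *
im,W=traym(); to(.411,.195,.014,0)
z=W[...,2]; r,g,b=[im[...,i].astype(int) for i in range(3)]
for n,lo,hi in(("web",.0195,.0262),("rim",.0265,.035)):
    m=np.isfinite(z)&(b>r+40)&(b>g+30)&(z>lo)&(z<hi)&(W[...,1]>.09); print(n,m.sum(),np.median(z[m]),np.percentile(W[m][:,0],[1,50,99]).round(4),np.percentile(W[m][:,1],[1,25,50,75,99]).round(4))
E
```

```text
floor n 16914 48303 normal [-0.022  0.001  1.   ] tilt 1.3 floor rect ((412.607177734375, 195.2763671875), (180.00437927246094, 55.503753662109375), 89.94144439697266) z [0.0055 0.0074 0.0088]
shift [-0.0093 -0.0027 -0.0104] yaw 0.0015 | cur [0.4082 0.1958 0.0109] phi 0.07 t 21.4 tilt 0.04 F [ 0.2 -0.6  0.1] w 0.0384
web 12244 0.020930507015629395 [0.3849 0.408  0.4398] [0.1091 0.1852 0.1956 0.2057 0.2821]
rim 9496 0.028203348318764213 [0.3849 0.3881 0.4422] [0.1063 0.1409 0.1952 0.2485 0.2845]
```

Request:
jog_arm(
  deltas=[
    {"delta_pos": [-0.016, 0, -0.006], "yaw": 0, "fingers": 0.45},
    {"delta_pos": [-0.016, 0, -0.006], "yaw": 0, "fingers": 0.45},
    {"delta_pos": [-0.016, 0, -0.006], "yaw": 0, "fingers": 0.2},
    {"delta_pos": [-0.016, 0, -0.006], "yaw": 0, "fingers": 0},
    {"delta_pos": [-0.016, 0, -0.006], "yaw": 0, "fingers": 0},
    {"delta_pos": [-0.016, 0, -0.006], "yaw": 0, "fingers": 0},
    {"delta_pos": [-0.016, 0, -0.006], "yaw": 0, "fingers": 0},
  ],
)

```text
clock: 22.1
eef_pos: [0.4139, 0.1959, 0.0133]
tool_rot: [-0.0, 1.0, 0.0, 0.001]
ft_force: [0.2, -0.8, 5.3]
grip_width: 0.0218
grasp_force: 59.5
```

Request:
jog_arm(
  deltas=[
    {"delta_pos": [0, 0, -0.03], "yaw": 0, "fingers": 0},
    {"delta_pos": [0, 0, -0.12], "yaw": 0, "fingers": 0},
    {"delta_pos": [0, 0, -0.28], "yaw": 0, "fingers": 0},
    {"delta_pos": [0, 0, -0.44], "yaw": 0, "fingers": 0},
    {"delta_pos": [0, -0.1, -0.6], "yaw": 0, "fingers": 0},
    {"delta_pos": [-0.33, -1, -0.7], "yaw": 0.1, "fingers": 0},
    {"delta_pos": [-0.33, -1, -0.7], "yaw": 0.195, "fingers": 0},
    {"delta_pos": [-0.33, -1, -0.7], "yaw": 0.195, "fingers": 0},
    {"delta_pos": [-0.33, -1, -0.7], "yaw": 0.195, "fingers": 0},
    {"delta_pos": [-0.33, -1, -0.7], "yaw": 0.195, "fingers": 0},
    {"delta_pos": [-0.33, -1, -0.7], "yaw": 0.195, "fingers": 0},
    {"delta_pos": [-0.33, -1, -0.7], "yaw": 0.195, "fingers": 0},
  ],
)

```text
clock: 23.3
eef_pos: [0.5137, -0.1089, 0.2226]
tool_rot: [0.079, 0.997, -0.001, 0.0]
ft_force: [-1.0, 1.5, -3.6]
grip_width: 0.0223
grasp_force: 59.8
```

```bash
python3 - <<'E'
from tm import *
traym(); to(.60,-.25,.25,-8.8)
E
```

```text
floor n 23984 53559 normal [0.001 0.002 1.   ] tilt 0.1 floor rect ((512.3568725585938, -109.29920959472656), (180.2054443359375, 55.630008697509766), 80.96124267578125) z [0.2154 0.2167 0.2181]
shift [-0.3628 -0.4274 -0.0938] yaw -0.0043 | cur [ 0.5125 -0.1063  0.2221] phi -9.0 t 23.35 tilt 0.11 F [-0.2  0.8 -4.1] w 0.0223
```

Request:
jog_arm(
  deltas=[
    {"delta_pos": [-0.363, -0.427, -0.03], "yaw": 0, "fingers": 0},
    {"delta_pos": [-0.363, -0.427, -0.03], "yaw": 0, "fingers": 0},
    {"delta_pos": [-0.363, -0.427, -0.03], "yaw": 0, "fingers": 0},
    {"delta_pos": [-0.363, -0.427, -0.03], "yaw": 0, "fingers": 0},
    {"delta_pos": [-0.363, -0.427, -0.03], "yaw": 0, "fingers": 0},
    {"delta_pos": [-0.363, -0.427, -0.03], "yaw": 0, "fingers": 0},
  ],
)

```text
clock: 23.95
eef_pos: [0.6001, -0.2457, 0.2305]
tool_rot: [0.076, 0.997, 0.001, -0.002]
ft_force: [0.4, 0.5, -3.4]
grip_width: 0.0216
grasp_force: 59.9
```

```bash
cat > gm.py <<'E'
from tm import *
def grey(W):
    z=W[...,2]; m=np.isfinite(z)&(z>.024)&(z<.036)&(np.abs(W[...,0]-.56)<.07)&(np.abs(W[...,1]+.265)<.12)
    p=W[m]; n,l=cv2.connectedComponents((m*1).astype(np.uint8)); print("rim n",m.sum(),cv2.minAreaRect((p[:,:2]*1000).astype(np.float32)))
    ph=np.radians(-8.8); c,s=np.cos(ph),np.sin(ph); q=np.c_[p[:,0]*c+p[:,1]*s,-p[:,0]*s+p[:,1]*c]
    print(" in frame -8.8: x",np.percentile(q[:,0],[.5,99.5]).round(4),"y",np.percentile(q[:,1],[.5,99.5]).round(4)); return m
def held(im,W):
    # rim of held tray: rim z = TCP + ?; use blue, high
    o=bot.get_obs(); e=o["eef_pos"]; z=W[...,2]; r,g,b=[im[...,i].astype(int) for i in range(3)]
    m=np.isfinite(z)&(b>r+40)&(b>g+30)&(z>e[2]-.03)&(np.hypot(W[...,0]-e[0],W[...,1]-e[1])<.12)
    p=W[m]; zr=np.percentile(p[:,2],97); 
    p=p[p[:,2]>zr-.004]
    ph=np.radians(-8.8); c,s=np.cos(ph),np.sin(ph); q=np.c_[p[:,0]*c+p[:,1]*s,-p[:,0]*s+p[:,1]*c]
    print("held rim z",np.median(p[:,2]).round(4),cv2.minAreaRect((p[:,:2]*1000).astype(np.float32)),"frame x",np.percentile(q[:,0],[.5,99.5]).round(4),"y",np.percentile(q[:,1],[.5,99.5]).round(4),"tcp frame",(e[0]*c+e[1]*s).round(4),(-e[0]*s+e[1]*c).round(4),e.round(4))
E
python3 - <<'E'
from gm import *
im,W,c=snap("wrist"); grey(W); held(im,W); 
d=np.load("top0.npz"); grey(d["W"])
to(.5593,-.2655,.1,-8.8)
E
```

```text
rim n 2566 ((558.1227416992188, -262.81280517578125), (179.9856414794922, 57.31588363647461), 81.34912872314453)
 in frame -8.8: x [0.5629 0.6204] y [-0.2639 -0.0847]
held rim z 0.2452 ((600.4320068359375, -246.4218292236328), (180.92152404785156, 59.05669403076172), 81.15154266357422) frame x [0.6018 0.6593] y [-0.2411 -0.0623] tcp frame 0.6306 -0.1506 [ 0.6001 -0.2453  0.231 ]
rim n 420 ((559.4207153320312, -263.7066345214844), (181.69949340820312, 58.45909881591797), 81.19408416748047)
 in frame -8.8: x [0.564  0.6223] y [-0.2646 -0.0842]
shift [ 0.123  -0.0876  0.4369] yaw 0.0036 | cur [ 0.6001 -0.2453  0.231 ] phi -8.64 t 24.0 tilt 0.19 F [-0.1 -0.5 -2.1] w 0.0221
```

Request:
jog_arm(
  deltas=[
    {"delta_pos": [0.13, -0.075, 0], "yaw": 0, "fingers": 0},
    {"delta_pos": [0.13, -0.075, 0.15], "yaw": 0, "fingers": 0},
    {"delta_pos": [0.13, -0.075, 0.3], "yaw": 0, "fingers": 0},
    {"delta_pos": [0.13, -0.075, 0.42], "yaw": 0, "fingers": 0},
    {"delta_pos": [0.13, -0.075, 0.52], "yaw": 0, "fingers": 0},
    {"delta_pos": [0.13, -0.075, 0.54], "yaw": 0, "fingers": 0},
    {"delta_pos": [0.13, -0.075, 0.54], "yaw": 0, "fingers": 0},
    {"delta_pos": [0.13, -0.075, 0.54], "yaw": 0, "fingers": 0},
  ],
)

```text
clock: 24.8
eef_pos: [0.5603, -0.2634, 0.0722]
tool_rot: [0.076, 0.997, -0.001, 0.002]
ft_force: [-0.1, 0.2, -3.0]
grip_width: 0.0221
grasp_force: 60.0
```

```bash
python3 - <<'E'
from gm import *
im,W,c=snap("wrist"); grey(W); held(im,W); traym()
to(.558,-.262,.041,-8.7)
E
```

```text
rim n 3610 ((535.3583374023438, -259.53289794921875), (180.17015075683594, 13.319145202636719), 81.41275787353516)
 in frame -8.8: x [0.5623 0.5747] y [-0.2636 -0.0853]
held rim z 0.0869 ((560.3984375, -263.87689208984375), (180.95291137695312, 58.66128158569336), 81.3313217163086) frame x [0.565  0.6226] y [-0.2646 -0.0858] tcp frame 0.5944 -0.1749 [ 0.5607 -0.2638  0.0726]
floor n 23880 53658 normal [-0.001  0.001  1.   ] tilt 0.0 floor rect ((559.153564453125, -264.54779052734375), (179.68968200683594, 55.5400276184082), 81.18082427978516) z [0.0655 0.0667 0.0681]
shift [0.0104 0.0052 0.1054] yaw 0.0001 | cur [ 0.5607 -0.264   0.0726] phi -8.7 t 24.9 tilt 0.27 F [-0.1  0.7 -2.9] w 0.0219
```

Request:
jog_arm(
  deltas=[
    {"delta_pos": [0.008, 0.003, 0.02], "yaw": 0, "fingers": 0},
    {"delta_pos": [0.008, 0.003, 0.05], "yaw": 0, "fingers": 0},
    {"delta_pos": [0.008, 0.003, 0.07], "yaw": 0, "fingers": 0},
    {"delta_pos": [0.008, 0.003, 0.08], "yaw": 0, "fingers": 0},
    {"delta_pos": [0.008, 0.003, 0.086], "yaw": 0, "fingers": 0},
    {"delta_pos": [0.008, 0.003, 0.09], "yaw": 0, "fingers": 0},
    {"delta_pos": [0.008, 0.003, 0.094], "yaw": 0, "fingers": 0},
    {"delta_pos": [0.008, 0.003, 0.098], "yaw": 0, "fingers": 0},
    {"delta_pos": [0.008, 0.003, 0.098], "yaw": 0, "fingers": 0},
  ],
)

```text
clock: 25.8
eef_pos: [0.5567, -0.2623, 0.0405]
tool_rot: [0.076, 0.997, -0.0, 0.0]
ft_force: [0.5, -0.1, -3.2]
grip_width: 0.022
grasp_force: 60.0
```

```bash
python3 - <<'E'
from gm import *
im,W,c=snap("wrist"); grey(W); held(im,W)
to(.558,-.262,.041,-8.7)
E
```

```text
rim n 25655 ((555.414794921875, -262.497314453125), (179.68699645996094, 55.54234313964844), 81.29879760742188)
 in frame -8.8: x [0.5615 0.6152] y [-0.2608 -0.0881]
held rim z 0.0552 ((556.9420166015625, -263.1321716308594), (180.6046142578125, 58.96782684326172), 81.27770233154297) frame x [0.5614 0.6188] y [-0.264  -0.0852] tcp frame 0.5903 -0.174 [ 0.5568 -0.2623  0.0405]
shift [-0.004   0.0016 -0.0015] yaw -0.0005 | cur [ 0.5568 -0.2623  0.0405] phi -8.72 t 25.85 tilt 0.0 F [-0.3 -0.2 -3.2] w 0.0218
```

Foot is inside the rim, no side force. Lower by fractions of a mm to contact.

Request:
jog_arm(
  deltas=[
    {"delta_pos": [0, 0, 0.002], "yaw": 0, "fingers": 0},
    {"delta_pos": [0, 0, 0.004], "yaw": 0, "fingers": 0},
    {"delta_pos": [0, 0, 0.004], "yaw": 0, "fingers": 0},
  ],
)

```text
clock: 26.15
eef_pos: [0.5567, -0.2623, 0.0393]
tool_rot: [0.076, 0.997, 0.0, -0.0]
ft_force: [-0.2, 0.5, -3.5]
grip_width: 0.0219
grasp_force: 60.0
```

Request:
jog_arm(
  deltas=[
    {"delta_pos": [0, 0, 0.002], "yaw": 0, "fingers": 0},
    {"delta_pos": [0, 0, 0.004], "yaw": 0, "fingers": 0},
    {"delta_pos": [0, 0, 0.005], "yaw": 0, "fingers": 0},
    {"delta_pos": [0, 0, 0.005], "yaw": 0, "fingers": 0},
  ],
)

```text
clock: 26.55
eef_pos: [0.5568, -0.2623, 0.0384]
tool_rot: [0.076, 0.997, -0.0, 0.0]
ft_force: [-2.2, 1.1, 1.7]
grip_width: 0.0223
grasp_force: 60.5
```

Request:
jog_arm(
  deltas=[
    {"delta_pos": [0, 0, 0], "yaw": 0, "fingers": 0.3},
    {"delta_pos": [0, 0, 0], "yaw": 0, "fingers": 0.38},
    {"delta_pos": [0, 0, -0.003], "yaw": 0, "fingers": 0.4},
    {"delta_pos": [0, 0, -0.02], "yaw": 0, "fingers": 0.4},
    {"delta_pos": [0, 0, -0.1], "yaw": 0, "fingers": 0.4},
    {"delta_pos": [0, 0, -0.25], "yaw": 0, "fingers": 0.4},
    {"delta_pos": [0, 0, -0.4], "yaw": 0, "fingers": 0.4},
    {"delta_pos": [0.4, 0, -0.5], "yaw": 0, "fingers": 0.4},
    {"delta_pos": [0.8, 0, -0.5], "yaw": 0, "fingers": 0.4},
    {"delta_pos": [0.8, 0, -0.5], "yaw": 0, "fingers": 0.4},
    {"delta_pos": [0.8, 0, -0.5], "yaw": 0, "fingers": 0.4},
    {"delta_pos": [0.8, 0, -0.5], "yaw": 0, "fingers": 0.4},
  ],
)

```text
clock: 27.75
eef_pos: [0.3172, -0.2252, 0.1884]
tool_rot: [0.076, 0.997, -0.0, 0.0]
ft_force: [0.9, -0.3, 0.3]
grip_width: 0.034
grasp_force: 0.0
```

```bash
python3 - <<'E'
from h import *
im,W,c=snap("top"); d=np.load("top0.npz")["W"]; z=W[...,2]; k=np.isfinite(z)
def R(A,x,y,r,lo,hi):
    m=np.isfinite(A[...,2])&(np.abs(A[...,0]-x)<r)&(np.abs(A[...,1]-y)<r)&(A[...,2]>lo)&(A[...,2]<hi)
    if m.sum()<20: return m.sum()
    q=A[m]; return m.sum(),np.median(q[:,2]).round(4),[np.round(v,1) for v in cv2.minAreaRect((q[:,:2]*1000).astype(np.float32))],q.mean(0).round(4)
print("stack",R(W,.558,-.263,.1,.045,.07)); print("stack lo",R(W,.558,-.263,.1,.02,.034))
m=k&(np.abs(W[...,0]-.558)<.1)&(np.abs(W[...,1]+.263)<.1)&(z>.048); p=W[m]; print("rim plane slope",np.linalg.lstsq(np.c_[p[:,:2],np.ones(len(p))],p[:,2],rcond=None)[0])
for n,a in (("cells",(.541,.003,.09,.06,.085)),("jar",(.703,.352,.05,.03,.1)),("meter",(.70,-.364,.07,.012,.04)),("tee",(.413,-.005,.05,.008,.04)),("plunger",(.68,.0885,.025,.06,.09))): print(n,R(d,*a),R(W,*a))
to(.33,-.23,.19,-8.7)
E
```

```text
stack (np.int64(647), np.float64(0.0524), [array([ 558.6, -263. ]), array([181.4,  58.8]), np.float64(81.1)], array([ 0.5585, -0.2644,  0.052 ]))
stack lo (np.int64(594), np.float64(0.0326), [array([ 599. , -267.7]), array([177.8, 139.3]), np.float64(81.3)], array([ 0.5621, -0.2626,  0.032 ]))
rim plane slope [-0.00200954  0.00116585  0.05511131]
cells (np.int64(537), np.float64(0.0713), [array([540.7,  51.8]), array([65.2, 42.1]), np.float64(89.4)], array([0.5405, 0.0524, 0.0714])) (np.int64(1094), np.float64(0.0713), [array([541.7,   2.1]), array([164.4,  44.4]), np.float64(89.7)], array([0.5408, 0.002 , 0.0712]))
jar (np.int64(668), np.float64(0.0728), [array([704.7, 355.4]), array([59.6, 59.7]), np.float64(7.2)], array([0.7031, 0.3521, 0.0656])) (np.int64(669), np.float64(0.0727), [array([705.2, 355.5]), array([59.2, 61.9]), np.float64(4.5)], array([0.7031, 0.3522, 0.0654]))
meter (np.int64(1228), np.float64(0.0226), [array([ 699.9, -364.8]), array([75. , 97.3]), np.float64(21.8)], array([ 0.699 , -0.3636,  0.0224])) (np.int64(1221), np.float64(0.0226), [array([ 700.6, -365.6]), array([75.8, 97. ]), np.float64(21.7)], array([ 0.6992, -0.3638,  0.0224]))
tee (np.int64(449), np.float64(0.024), [array([412.6,  -5.2]), array([54.8, 74.7]), np.float64(5.5)], array([ 0.4072, -0.0057,  0.0239])) (np.int64(447), np.float64(0.0243), [array([412.7,  -5.4]), array([54.7, 74.7]), np.float64(4.6)], array([ 0.4072, -0.0057,  0.0239]))
plunger (np.int64(247), np.float64(0.074), [array([679.8,  88.6]), array([46.6, 39.6]), np.float64(11.7)], array([0.6793, 0.0883, 0.0733])) (np.int64(249), np.float64(0.0741), [array([680.4,  89.3]), array([44.9, 45.2]), np.float64(4.6)], array([0.6796, 0.0885, 0.0736]))
shift [-0.0662 -0.0136 -0.0066] yaw -0.0029 | cur [ 0.311  -0.2229  0.1881] phi -8.83 t 27.8 tilt 0.37 F [-6.8  4.1 -0.1] w 0.0341
```

Request:
jog_arm(
  deltas=[
    {"delta_pos": [0, 0, 0], "yaw": 0, "fingers": 0.4},
    {"delta_pos": [0, 0, 0], "yaw": 0, "fingers": 0.4},
    {"delta_pos": [0, 0, 0], "yaw": 0, "fingers": 0.4},
  ],
)

```text
clock: 28.1
eef_pos: [0.3209, -0.2265, 0.1882]
tool_rot: [0.076, 0.997, -0.0, 0.001]
ft_force: [-0.4, 0.2, -0.6]
grip_width: 0.0337
grasp_force: 0.0
```

```bash
python3 -c "
from workcell import bot; print(bot.job_done())"
```

```text
the job is handed in; nothing more can be done
None
```

The job is done and handed in at 28 s: the cell stands seated in the bench tray, the plunger was pressed to its stop, the emptied tray is nested level on the grey tray, and the last camera check showed the other cell and bystanders had not moved.

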